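# Slide a test bar under the thickness gauge's feeler and lower the feeler onto it

### The job

Slide the long flat bar lengthwise between the fences of the bench thickness gauge, under its raised feeler, until its end is fully home against the back stop. Then gently press down the knob on top until the spring-loaded feeler rests on the bar with light pressure, its spring neither used up nor the feeler ever loaded hard, and leave it so. Leave the short bar, the black puck and the steel disc where they are.

Things in the scene. Friction and masses are not known exactly. Their poses are not given: they have to be found in the camera images.
- bar: the long flat bar: plain aluminium, 180 x 30 x 14 mm, 0.2 kg, lying flat on the bench beside a shorter one of the same section. Origin at its centre (7 mm above the bench), x along its length, y across its 30 mm width, z through its thickness. Either end may go in first.
- gauge: the bench thickness gauge, fixed: cream C-frame of base, column and overhanging head. Origin on the bench straight below the feeler; z up, its mouth opens to its own -x and the bar goes in along its +x. Base x -65 to 160 mm, 120 mm wide, 20 mm high. Column x 55 to 145 mm, 100 mm wide, 180 mm high. Head x -30 to 65 mm, 70 mm wide, from 110 to 180 mm above the bench.
- anvil (a point): point on the flat steel anvil straight below the feeler, 45 mm above the bench; axes as the gauge's. The anvil runs from x = -65 to +45 mm, 70 mm wide, no wider than the base. On it two fences 10 mm high, inner faces at y = +-18 mm (36 mm apart), from x = -50 to +45 mm, with a flared entry from x = -65 mm.
- stop (a point): centre of the foot of the back stop's face, on the anvil, 45 mm beyond the feeler (gauge x = +45 mm); the face is 70 mm wide, 22 mm high. Bar home: its end on this face, its centre at gauge x = -45 mm, its outer end at x = -135 mm, over free bench.
- quill (a joint): downward travel in m of the quill in the gauge's head: 0 fully raised, 0.040 lowest; it stays where left (about 10 N moves it down, up to 17 N with the feeler's spring). Knob top is 230 mm above the bench at 0, the unpressed feeler's foot 79 mm, both less the travel: it meets a bar on the anvil (top at 59 mm) at 0.020; the spring is used up at 0.032.
- knob_top (a point): centre of the flat top of the quill's black knob (36 mm across), straight above the feeler, where to press down
- feeler: the spring-loaded steel feeler under the quill, foot 12 mm across. Origin at the underside of its foot. It gives upward by up to 12 mm against a spring (2 to 8 N).
- short_bar: bystander: short flat aluminium bar, 90 x 30 x 14 mm; origin at its centre, x along its length
- puck: bystander: black moulded specimen puck, 30 mm across, 20 mm high; origin at the centre of its underside
- ref_block: bystander: steel reference disc, 60 mm across, 12 mm high; origin at the centre of its underside
There are look-alikes about, which are no part of the job. Leave any blue look-alike of the bar alone.

How it is judged:
On the way:
1. the bar lies on the anvil fully home against the back stop (within 4 mm), the feeler not touching it (x of bar in the frame of gauge between -0.049 and -0.042 m and y of bar in the frame of gauge between -0.006 and 0.006 m and z of bar in the frame of gauge between 0.049 and 0.055 m and angle between the x axis of bar and the x axis of gauge, either way round below 0.1 rad and contact force between feeler and bar below 0.3 N and value of joint quill below 0.02 m), for 0.2 s.
At the end, for the whole second after the job is handed in: The bar lies flat on the anvil between the fences, its end within 4 mm of the back stop, at rest, and the feeler presses on it with more than 0.8 N without its 12 mm of spring travel being used up (x of bar in the frame of gauge between -0.049 and -0.042 m and y of bar in the frame of gauge between -0.006 and 0.006 m and z of bar in the frame of gauge between 0.049 and 0.055 m and angle between the x axis of bar and the x axis of gauge, either way round below 0.1 rad and contact force between feeler and bar above 0.8 N and linear speed of bar below 0.02 m/s and value of joint quill between 0.0185 and 0.032 m); the robot touches nothing.
It fails at once if the feeler loaded with more than 20 N (contact force between feeler and anything else above 20 N).
It fails at once if a bystander moved by more than 20 mm (distance of any of short_bar, puck, ref_block from where it was at the start of the episode above 0.02 m).
It also fails if it takes over 59 s, if anything falls off the work surface, if the arm or the gripper's body presses on something with over 40 N, if the wrist force passes 120 N, or if a joint passes its speed limit or range.

### The arm

A 6-joint arm with a two-finger parallel gripper is mounted at the origin on the work surface. World frame = base frame: x ahead of the robot, y to its left, z up, the work surface at z = 0. Lengths are in m, angles in rad, forces in N, time in s.
With the tool pointing down it reaches from about 0.35 to 0.975 m from the base axis. Payload 4.9 kg.
Tool frame: the origin (TCP) lies between the finger pads; the fingertips stand 14 mm ahead of it and the grasp point (between the pads) lies 5 mm behind it; z points along the fingers, y is the line along which they close (so a half turn about z gives the same grasp; the last joint's range is limited). The gripper opens to 85 mm and grips with 20 to 120 N. Pads are 22 mm wide; open, the fingers measure 114 mm over their backs; the gripper's body (76 mm by 85 mm) begins 54 mm behind the grasp point. The pads swing forward as they close: fully open they stand 13 mm farther back than shut.
Start: joints at [1.031, 0.053, 1.613, -0, 1.476, -0.119], TCP at [0.255, 0.57, 0.245] pointing down, gripper open.
Joint ranges: [-3.01, 3.01], [-1.01, 2.22], [0.06, 2.58], [-1.02, 4.17], [0.09, 2.62], [-3.14, 3.14]. Speed limits (rad/s): [2.57, 2.57, 3.14, 3.14, 3.14, 3.14].

### API

Orientations are given as a 3x3 rotation matrix whose columns are the frame's x, y, z axes.
In Python, from cell import r gives the robot as it stands. The module is installed in compiled form; this text tells all that it offers.
- The arm moves only by the tool play_rows, never from a script. Its argument "targets" is one flat list of numbers, 7 for each row, row after row: the opening, from -1 (shut) to 1 (fully open), then the shift along the tool's x, y, z in units of 60 mm (1.0 is 60 mm), then the turn, a rotation vector about the tool's x, y, z in rad. In form: [hand, x, y, z, wx, wy, wz, hand, x, y, z, wx, wy, wz, ...]. A call has 1 to 20 rows; each row is the pose to reach, as a shift and turn from the pose commanded when the call began, along the tool's axes at that moment; what a row does not reach only later rows make up. A row lasts 1/8 s, in which the tool goes at most 62.5 mm and 10.7 degrees, less where a joint would pass 70% of its speed; a pose out of reach is approached as far as the arm can. A call with a gripper value outside its range is refused whole. The fingers move at their own pace and stop on an object; the grip force is fixed at half the most. Time passes only in rows, so rows that repeat a pose let the fingers close. It gives the time, the measured TCP pose, the force, the opening and the grip force at its end, in the units of the state.
- r.sense(): the state, without advancing time (a new reading comes with each control period).
- r.camera(name): name is "side" or "top" or "wrist"; returns the picture (480x640x3 uint8, red, green, blue); there is no depth.
- r.camera_info(name): a dict with "vfov" (degrees; the focal length in pixels is half the picture's height over the tangent of half this angle, whatever the lens; pixels are square), "cx", "cy" (the principal point, pixels), "pose" (4x4, takes a point from camera to world coordinates); the wrist camera has in their place "tool_from_camera" (4x4, takes a point from camera to tool coordinates, whose origin is the TCP and whose axes are the flange's). Camera axes: x right, y up, looking along -z (the intrinsics and any distortion apply to the point x, -y, -z); pixel columns grow to the right and rows downward; lengths in m; the calibration is good to about 2 mm. A picture is of the moment at which its call begins: read the wrist's pose just before it. camera_info takes no time and is no camera call.
- r.job_done(): hands the job in; it is judged then, once.
The state is a dict: "clock": time; "joint_positions": joint angles; "qd": joint speeds; "joint_torque": joint torques, N m; "ee_pos": TCP position; "eef_rot": TCP orientation; "force": force on the tool from outside, world axes, zero at the start; "ft_torque": the same for the moment, N m; "width": opening from 0.0 (shut) to 1.0 (fully open); "grasp_force": force on a finger pad.
Only numpy, scipy, OpenCV 4.12 (cv2) and the standard library are available. Lean on these libraries where they do the work, as an engineer would, in place of code of your own. Each camera call takes 0.05 s, during which the arm holds its last target. There are 200 camera calls.

## Working session

There is one attempt and no reset: what is moved stays moved. The work goes in short steps, Python scripts to look and compute and a tool call to move; the robot and the scene stay as the last step left them, time stands still between calls to the robot, and variables do not carry over. Pictures are saved under pics/ and viewed, at most 12 in all, crops included, and the job is handed in when it is done.

Besides the shell and the picture viewer there is one more tool, called as name(argument=value, ...), one argument or row to a line, values as JSON. play_rows: Moves the arm, as the interface text tells. Its arguments: {"type":"object","properties":{"targets":{"type":"array"}},"required":["targets"]}

```bash
mkdir -p pics; python3 - <<'E'
from cell import r
import cv2
for n in("side","top"):
    cv2.imwrite(f"pics/{n}0.png",r.camera(n)[:,:,::-1]); print(n,r.camera_info(n))
print(r.camera_info("wrist")); print(r.sense())
E
```

```text
side {'vfov': 51.410151324078925, 'cx': 327.33841144899236, 'cy': 239.6269783996609, 'pose': array([[-0.88508613, -0.31060586,  0.34662161,  0.94479665],
       [ 0.464911  , -0.5549449 ,  0.68985065,  0.66887248],
       [-0.02191576,  0.77172544,  0.63557812,  0.85993311],
       [ 0.        ,  0.        ,  0.        ,  1.        ]])}
top {'vfov': 54.45098987494756, 'cx': 315.19259490054907, 'cy': 229.89835862401517, 'pose': array([[-0.00474477,  0.97574167, -0.21887365,  0.27509962],
       [-0.99996875, -0.00601384, -0.00513237, -0.09733056],
       [-0.00632414,  0.21884246,  0.97573971,  1.42697026],
       [ 0.        ,  0.        ,  0.        ,  1.        ]])}
{'vfov': 70.08610082128112, 'cx': 325.94515748118124, 'cy': 243.5685884546257, 'tool_from_camera': array([[ 1.36081585e-03,  9.48834634e-01,  3.15770464e-01,
         8.18130369e-02],
       [ 9.99998387e-01, -9.21016650e-04, -1.54200983e-03,
        -9.16434652e-04],
       [-1.17228248e-03,  3.15772053e-01, -9.48834357e-01,
        -1.27924448e-01],
       [ 0.00000000e+00,  0.00000000e+00,  0.00000000e+00,
         1.00000000e+00]])}
{'clock': 0.1, 'joint_positions': array([ 1.03100308e+00,  5.33138804e-02,  1.61416244e+00,  2.43335668e-05,
        1.47602781e+00, -1.19000197e-01]), 'qd': array([ 0.00025467, -0.00272005, -0.00179366,  0.00109067, -0.00030678,
       -0.00167753]), 'joint_torque': array([ 1.25382971e-04, -3.94903207e+01, -3.71363997e+01, -1.59990900e-04,
        3.86057451e-03, -1.04598570e-05]), 'ee_pos': array([0.25501375, 0.57000898, 0.24416823]), 'eef_rot': array([[-9.12764204e-01,  4.08485620e-01, -1.00319871e-03],
       [ 4.08486775e-01,  9.12762788e-01, -1.62724081e-03],
       [ 2.50977974e-04, -1.89508057e-03, -9.99998173e-01]]), 'force': array([ 0.33593608,  0.72111617, -0.63646696]), 'ft_torque': array([ 0.00990439,  0.02346237, -0.05725227]), 'grasp_force': 0.0, 'width': 1.0037171398316609}
```

View pics/side0.png

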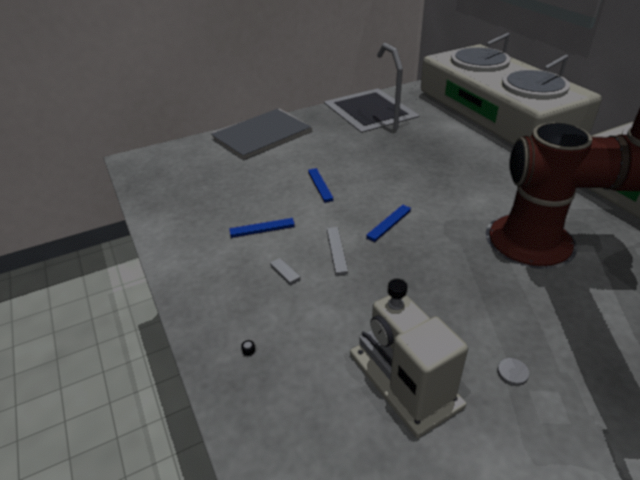

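View pics/top0.png

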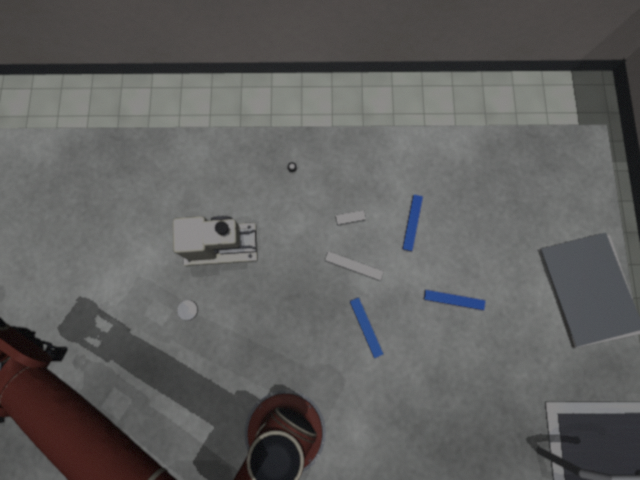

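The pictures show the gauge at top (215,240), mouth facing +u (towards world -y), and the puck at (292,167). The disc is at (187,310). Candidates in the top view:
- Grey long bar at (354,266): plain aluminium and about twice the short one's length, so this is the one.
- Short grey bar at (350,218): bystander.
- Blue bars at (412,223), (454,300) and (366,327): look-alikes.

I'll confirm in an enlarged crop.

```bash
python3 - <<'E'
import cv2
a=cv2.imread("pics/top0.png")
cv2.imwrite("pics/c1.png",cv2.convertScaleAbs(cv2.resize(a[190:300,165:395],None,fx=3.4,fy=3.4,interpolation=cv2.INTER_CUBIC),alpha=1.3))
b=cv2.imread("pics/side0.png")
cv2.imwrite("pics/c2.png",cv2.convertScaleAbs(cv2.resize(b[220:440,230:480],None,fx=2.7,fy=2.7,interpolation=cv2.INTER_CUBIC),alpha=1.3))
E
```

```text
(no output)
```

View pics/c1.png

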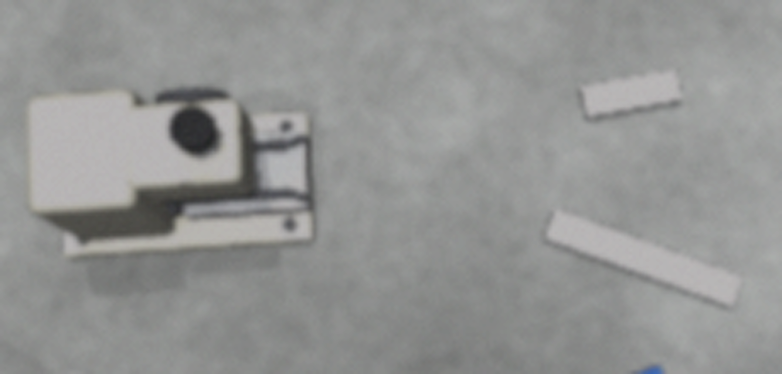

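View pics/c2.png

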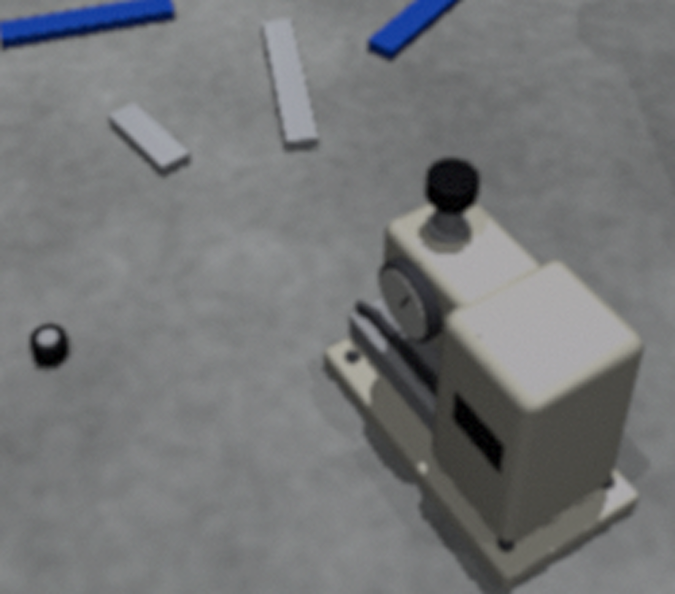

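The crops confirm it. The grey long bar is plain aluminium, with top-view crop corners (556,210), (741,278), (732,305) and (546,240). The knob is at (194,128). Next I'll triangulate and fit.

```bash
cat >h.py <<'E'
import numpy as np
from cell import r
from scipy.optimize import least_squares
def cam(n,s=None):
    i=r.camera_info(n); f=240/np.tan(np.radians(i["vfov"]/2))
    if n!="wrist": P=i["pose"]
    else:
        T=np.eye(4);T[:3,:3]=s["eef_rot"];T[:3,3]=s["ee_pos"];P=T@i["tool_from_camera"]
    return f,i["cx"],i["cy"],P
def proj(c,p):
    f,cx,cy,P=c; q=(np.atleast_2d(p)-P[:3,3])@P[:3,:3]
    return np.c_[cx+f*q[:,0]/-q[:,2],cy+f*q[:,1]/q[:,2]]
def back(c,uv,z):
    f,cx,cy,P=c; uv=np.atleast_2d(uv)
    d=np.c_[(uv[:,0]-cx)/f,-(uv[:,1]-cy)/f,-np.ones(len(uv))]@P[:3,:3].T
    return P[:3,3]+d*((z-P[2,3])/d[:,2])[:,None]
def fit(obs,x0):  # obs: list of (cam, local pts, uv)
    def w(x,L): 
        c,s=np.cos(x[2]),np.sin(x[2]); L=np.array(L,float)
        return np.c_[x[0]+c*L[:,0]-s*L[:,1],x[1]+s*L[:,0]+c*L[:,1],L[:,2]]
    g=lambda x:np.concatenate([(proj(c,w(x,L))-uv).ravel() for c,L,uv in obs])
    o=least_squares(g,x0,loss="soft_l1",x_scale=[.01,.01,.05]); return o.x,g(o.x).reshape(-1,2)
E
python3 - <<'E'
from h import *
A=lambda p:(np.array(p,float)+.5)/3.4-.5+[165,190]
B=lambda p:(np.array(p,float)+.5)/2.7-.5+[230,220]
t,s=cam("top"),cam("side")
print("knob",back(t,A([194,128]),.23),back(s,B([453,171]),.23))
cb=A([(556,210),(741,278),(732,305),(546,240)]); w=back(t,cb,.014); print(w)
print([np.linalg.norm(w[i]-w[i-1]) for i in range(4)])
sb=B([(287,143),(263,25),(291,19),(317,138)]); w=back(s,sb,.014); print(w); print([np.linalg.norm(w[i]-w[i-1]) for i in range(4)])
w=back(t,A([(307,113),(313,240)]),.02);print("mouth",w,np.linalg.norm(w[0]-w[1]))
w=back(t,A([(30,97),(30,208)]),.18);print("coltop",w,np.linalg.norm(w[0]-w[1]))
g=[(t,[(0,0,.23),(-.065,.06,.02),(-.065,-.06,.02),(.145,.05,.18),(.145,-.05,.18)][:5],None)]
# gauge +x ~ world +y : local +y = world -x
L=[(0,0,.23),(-.065,-.06,.02),(-.065,.06,.02),(.145,-.05,.18),(.145,.05,.18)]
o=[(t,L,A([(194,128),(307,113),(313,240),(30,97),(30,208)])),
   (s,[(0,0,.23),(-.065,-.06,.02),(.145,-.05,.18),(.145,.05,.18),(.055,.05,.18),(.055,-.05,.18)],B([(453,171),(327,348),(533,408),(640,343),(556,262),(447,318)]))]
for q in(o,o[:1],o[1:]):print(*fit(q,[.5,.1,1.57]),sep="\n")
Lb=[(.09,.015,.014),(-.09,.015,.014),(-.09,-.015,.014),(.09,-.015,.014)]
ob=[(t,Lb,cb[[0,1,2,3]]),(s,[Lb[0],Lb[1],Lb[2],Lb[3]],sb)]
w=back(t,cb,.014).mean(0)
for x0 in(1.3,1.9,-1.3,-1.9):
    for q in(ob,ob[:1],ob[1:]): x,e=fit(q,[w[0],w[1],x0]);print(x,abs(e).max())
E
```

```text
knob [[0.55215443 0.15540974 0.23      ]] [[0.54846757 0.15466068 0.23      ]]
[[ 0.52407492 -0.12946347  0.014     ]
 [ 0.46141996 -0.29422052  0.014     ]
 [ 0.43729576 -0.28533008  0.014     ]
 [ 0.49674794 -0.1201705   0.014     ]]
[np.float64(0.02886387113595911), np.float64(0.17626834675034675), np.float64(0.025710252277961622), np.float64(0.17553417983482636)]
[[ 0.52446754 -0.12530686  0.014     ]
 [ 0.46262559 -0.29039921  0.014     ]
 [ 0.43310924 -0.28516321  0.014     ]
 [ 0.49721222 -0.11781088  0.014     ]]
[np.float64(0.028267336181994607), np.float64(0.17629495390618968), np.float64(0.02997716679500473), np.float64(0.17920935985365616)]
mouth [[0.61417775 0.09699775 0.02      ]
 [0.49700548 0.08885473 0.02      ]] 0.11745488430896775
coltop [[0.59038901 0.30031161 0.18      ]
 [0.49890939 0.29465359 0.18      ]] 0.09165442833933726
[0.55087645 0.15758832 1.63216359]
[[-0.84459029  0.47747339]
 [ 0.19983659 -0.18040365]
 [-0.0728878   0.65953051]
 [-1.79963636 -0.5159912 ]
 [-1.84562393  2.4901417 ]
 [-0.20705895  1.46907212]
 [-2.24973214  0.01642351]
 [-1.76297247  0
[... 441 characters left out ...]
274921 -2.07120992]]
[ 0.48262798 -0.20707762  1.30344548] 15.08089719512958
[ 0.48293187 -0.20713114  1.39743618] 14.722568478938058
[ 0.47905144 -0.20504429  0.9288862 ] 21.57736923511777
[ 0.48262641 -0.2070772   1.30363246] 15.086105766620676
[ 0.48293225 -0.20713114  1.3974272 ] 14.722424794212372
[ 0.47905144 -0.20504428  0.92888493] 21.577411805072984
[ 0.47861543 -0.35747799 -1.22722918] 107.09323835856776
[ 0.47885083 -0.34583192 -1.21465801] 103.18132032823775
[ 0.39889943 -0.3497897  -2.22013711] 79.56604750156569
[ 0.40299012 -0.34309898 -2.21009448] 99.12069165895207
[ 0.48293199 -0.20713114  1.39743326] 14.722521411275238
[ 0.47905144 -0.20504428 -5.35430134] 21.577444037378427
```

```bash
cat >>h.py <<'E'
def to(p,yaw):
    """shift units + rotvec from the present pose to TCP p, tool down, tool x at yaw"""
    from scipy.spatial.transform import Rotation as R
    s=r.sense(); M=s["eef_rot"]; c,n=np.cos(yaw),np.sin(yaw)
    T=np.array([[c,n,0],[n,-c,0],[0,0,-1.]])
    return np.round(np.r_[M.T@(np.array(p)-s["ee_pos"])/.06,R.from_matrix(M.T@T).as_rotvec()],3)
def st():
    s=r.sense(); M=s["eef_rot"]
    print(s["clock"],s["ee_pos"].round(4),"yaw",np.arctan2(M[1,0],M[0,0]).round(4),"z",M[:,2].round(4),"F",s["force"].round(1),"w",round(s["width"],3),"g",s["grasp_force"],"q",s["joint_positions"].round(3))
E
python3 -c "
from h import *
print(to([.45,.10,.34],.02))"
```

```text
[-6.166e+00 -5.826e+00 -1.588e+00 -1.000e-03  2.000e-03  2.701e+00]
```

play_rows(
  targets=[0.2,-6.17,-5.83,-1.6,0,0.002,2.7,0.2,-6.17,-5.83,-1.6,0,0.002,2.7,0.2,-6.17,-5.83,-1.6,0,0.002,2.7,0.2,-6.17,-5.83,-1.6,0,0.002,2.7,0.2,-6.17,-5.83,-1.6,0,0.002,2.7,0.2,-6.17,-5.83,-1.6,0,0.002,2.7,0.2,-6.17,-5.83,-1.6,0,0.002,2.7,0.2,-6.17,-5.83,-1.6,0,0.002,2.7,0.2,-6.17,-5.83,-1.6,0,0.002,2.7,0.2,-6.17,-5.83,-1.6,0,0.002,2.7,0.2,-6.17,-5.83,-1.6,0,0.002,2.7,0.2,-6.17,-5.83,-1.6,0,0.002,2.7,0.2,-6.17,-5.83,-1.6,0,0.002,2.7,0.2,-6.17,-5.83,-1.6,0,0.002,2.7,0.2,-6.17,-5.83,-1.6,0,0.002,2.7,0.2,-6.17,-5.83,-1.6,0,0.002,2.7],
)

```text
clock: 2.1
ee_pos: [0.4501, 0.0999, 0.3408]
eef_rot: [[1.0, 0.022, -0.001], [0.022, -1.0, 0.001], [-0.0, -0.001, -1.0]]
force: [0.7, 0.3, 0.1]
width: 0.6
grasp_force: 0.0
```

```bash
python3 -c "
from h import *
st();print(to([.46,-.258,.2],1.213-np.pi))"
```

```text
2.1 [0.4501 0.0999 0.3408] yaw 0.0217 z [-5.0e-04  1.4e-03 -1.0e+00] F [0.7 0.3 0.1] w 0.6 g 0.0 q [ 5.600e-02 -3.890e-01  1.847e+00  1.000e-03  1.684e+00  1.605e+00]
[ 3.600e-02  5.971e+00  2.339e+00 -0.000e+00  2.000e-03  1.950e+00]
```

play_rows(
  targets=[0.1,0.04,5.97,2.34,0,0.002,1.95,0.1,0.04,5.97,2.34,0,0.002,1.95,0.1,0.04,5.97,2.34,0,0.002,1.95,0.1,0.04,5.97,2.34,0,0.002,1.95,0.1,0.04,5.97,2.34,0,0.002,1.95,0.1,0.04,5.97,2.34,0,0.002,1.95,0.1,0.04,5.97,2.34,0,0.002,1.95,0.1,0.04,5.97,2.34,0,0.002,1.95,0.1,0.04,5.97,2.34,0,0.002,1.95,0.1,0.04,5.97,2.34,0,0.002,1.95,0.1,0.04,5.97,2.34,0,0.002,1.95,0.1,0.04,5.97,2.34,0,0.002,1.95,0.1,0.04,5.97,2.34,0,0.002,1.95],
)

```text
clock: 3.72
ee_pos: [0.4601, -0.2579, 0.2002]
eef_rot: [[-0.349, -0.937, 0.001], [-0.937, 0.349, 0.0], [-0.001, -0.001, -1.0]]
force: [-0.1, 0.3, -0.4]
width: 0.55
grasp_force: 0.0
```

```bash
python3 -c "
from h import *
import cv2,pickle
s=r.sense();pickle.dump(s,open('s1.pkl','wb'));st()
cv2.imwrite('pics/w1.png',r.camera('wrist')[:,:,::-1])
c=cam('wrist',s);a=1.213
L=np.array([(.09,.015),(-.09,.015),(-.09,-.015),(.09,-.015)])
print(proj(c,[[.4795+np.cos(a)*x-np.sin(a)*y,-.206+np.sin(a)*x+np.cos(a)*y,.014] for x,y in L]))"
```

```text
3.725 [ 0.4601 -0.2579  0.2002] yaw -1.9276 z [ 1.e-03  2.e-04 -1.e+00] F [-0.1  0.3 -0.4] w 0.55 g 0.0 q [-6.520e-01 -1.510e-01  1.886e+00  1.000e-03  1.406e+00  2.846e+00]
[[338.87870835 350.7048272 ]
 [341.70835804 183.76352617]
 [308.90708891 183.68651688]
 [311.15408488 350.6503092 ]]
```

View pics/w1.png

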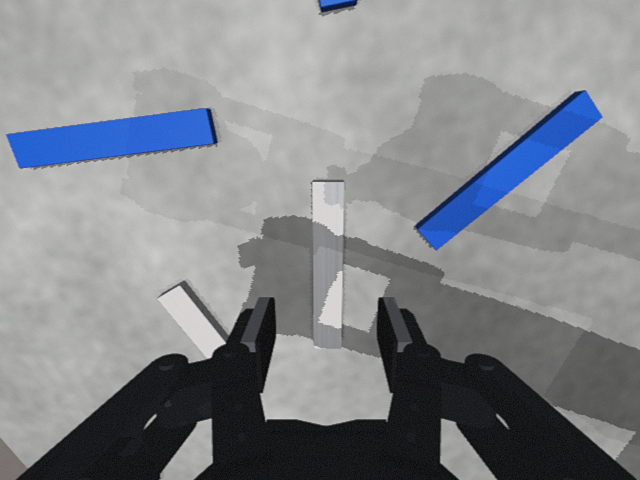

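The wrist view shows the grey bar centred between the fingers. Its top face runs from (312,181)–(344,181) down to (314,348)–(341,348). The short bar sits at the lower left, clear of the fingers.

```bash
python3 -c "
from h import *
import pickle
s=pickle.load(open('s1.pkl','rb'));c=cam('wrist',s)
x,e=fit([(c,[(-.09,.015,.014),(-.09,-.015,.014),(.09,.015,.014),(.09,-.015,.014)],[(344,181),(312,181),(341,348),(314,348)])],[.48,-.206,1.213]);print(x,e)
g=x[:2]-.055*np.array([np.cos(x[2]),np.sin(x[2])]);print(g)
print(to([*g,.016],x[2]-np.pi))"
```

```text
[ 0.47612598 -0.2077036   1.21427794] [[ 0.44528871 -0.30735127]
 [-0.44866308 -0.3424988 ]
 [ 0.3973132   0.51215617]
 [-0.39347512  0.48756911]]
[ 0.45693022 -0.25924507]
[ 4.200e-02  4.500e-02  3.071e+00 -1.000e-03  1.000e-03 -1.000e-03]
```

play_rows(
  targets=[0.1,0.04,0.045,1,0,0,0,0.1,0.04,0.045,1.9,0,0,0,0.1,0.04,0.045,2.6,0,0,0,0.1,0.04,0.045,2.95,0,0,0,0.1,0.04,0.045,3.07,0,0,0,0.1,0.04,0.045,3.07,0,0,0,-1,0.04,0.045,3.07,0,0,0,-1,0.04,0.045,3.07,0,0,0,-1,0.04,0.045,3.07,0,0,0,-1,0.04,0.045,3.07,0,0,0,-1,0.04,0.045,3.07,0,0,0],
)

```text
clock: 5.15
ee_pos: [0.4582, -0.2601, 0.0181]
eef_rot: [[-0.351, -0.936, 0.004], [-0.937, 0.351, -0.002], [0.0, -0.004, -1.0]]
force: [-0.5, 0.4, 7.0]
width: 0.328
grasp_force: 61.3
```

```bash
python3 -c "
from h import *
st()
# pre-mouth: gauge fit, TCP at gauge x = -.100-.10, raised
g=np.array([.551,.156]);a=1.63
u=np.array([np.cos(a),np.sin(a)])
print(to([*(g-.24*u),.12],a-np.pi))"
```

```text
5.15 [ 0.4582 -0.2601  0.0181] yaw -1.9291 z [ 0.0037 -0.0019 -1.    ] F [-0.5  0.4  7. ] w 0.328 g 61.27063035964966 q [-6.580e-01  7.900e-02  1.998e+00  1.000e-03  1.060e+00  2.841e+00]
[-3.380e+00 -6.450e-01 -1.698e+00 -4.000e-03 -1.000e-03 -4.170e-01]
```

play_rows(
  targets=[-1,0,0,-0.4,0,0,0,-1,0,0,-1.2,0,0,0,-1,-0.8,-0.15,-1.7,0,0,-0.1,-1,-1.6,-0.3,-1.7,0,0,-0.2,-1,-2.4,-0.46,-1.7,0,0,-0.3,-1,-3.0,-0.57,-1.7,0,0,-0.38,-1,-3.38,-0.645,-1.7,-0.003,0,-0.417,-1,-3.38,-0.645,-1.7,-0.003,0,-0.417,-1,-3.38,-0.645,-1.7,-0.003,0,-0.417],
)

```text
clock: 6.28
ee_pos: [0.5637, -0.0833, 0.1179]
eef_rot: [[0.058, -0.998, -0.003], [-0.998, -0.058, 0.0], [-0.0, 0.003, -1.0]]
force: [0.2, -0.2, -2.1]
width: 0.327
grasp_force: 60.3
```

```bash
python3 -c "
from h import *
import cv2,pickle
s=r.sense();pickle.dump(s,open('s2.pkl','wb'));st()
cv2.imwrite('pics/w2.png',r.camera('wrist')[:,:,::-1])
c=cam('wrist',s)
g=np.array([.551,.156]);a=1.63;u=np.array([np.cos(a),np.sin(a)]);n=np.array([-u[1],u[0]])
for x,y,z in [(-.065,.035,.045),(-.065,-.035,.045),(-.05,.018,.055),(-.05,-.018,.055),(-.065,.06,.02),(-.065,-.06,.02),(-.03,.035,.11),(-.03,-.035,.11)]: print(x,y,z,proj(c,[[*(g+x*u+y*n),z]]))"
```

```text
6.275 [ 0.5637 -0.0833  0.1179] yaw -1.5127 z [-2.6e-03  1.0e-04 -1.0e+00] F [ 0.2 -0.2 -2.1] w 0.327 g 60.329779386520386 q [-2.770e-01  3.700e-02  1.850e+00 -1.000e-03  1.257e+00  2.807e+00]
-0.065 0.035 0.045 [[366.61919196 469.14480556]]
-0.065 -0.035 0.045 [[278.57732724 469.37043326]]
-0.05 0.018 0.055 [[345.62128604 495.4371741 ]]
-0.05 -0.018 0.055 [[299.54605265 495.5653924 ]]
-0.065 0.06 0.02 [[392.17411983 441.8044036 ]]
-0.065 -0.06 0.02 [[253.3380859  442.12843015]]
-0.03 0.035 0.11 [[376.15807014 603.64958909]]
-0.03 -0.035 0.11 [[268.06364449 604.04860451]]
```

View pics/w2.png

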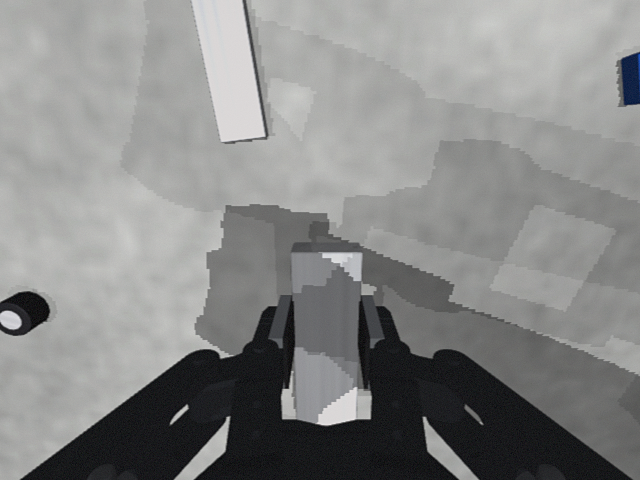

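The wrist view shows the bar held straight, but the gripper hides the gauge. I'll raise the tool and turn it so the camera looks down on the gauge mouth.

```bash
python3 -c "
from h import *
print(to([.45,.05,.32],.06))"
```

```text
[-2.332e+00  1.772e+00 -3.362e+00  2.000e-03  2.000e-03 -1.573e+00]
```

play_rows(
  targets=[-1,-0.3,0.5,-1,0,0,-0.18,-1,-0.6,0.8,-2,0,0,-0.36,-1,-1,1.1,-2.9,0,0,-0.54,-1,-1.5,1.4,-3.36,0,0,-0.72,-1,-2,1.7,-3.36,0,0,-0.9,-1,-2.33,1.77,-3.36,0,0,-1.08,-1,-2.33,1.77,-3.36,0,0,-1.26,-1,-2.33,1.77,-3.36,0,0,-1.44,-1,-2.33,1.77,-3.36,0,0,-1.573,-1,-2.33,1.77,-3.36,0,0,-1.573,-1,-2.33,1.77,-3.36,0,0,-1.573],
)

```text
clock: 7.7
ee_pos: [0.4503, 0.0499, 0.3201]
eef_rot: [[0.998, 0.058, -0.002], [0.058, -0.998, 0.0], [-0.002, -0.001, -1.0]]
force: [-0.4, -0.4, -2.3]
width: 0.331
grasp_force: 60.5
```

```bash
python3 -c "
from h import *
import cv2,pickle
s=r.sense();pickle.dump(s,open('s3.pkl','wb'));st()
cv2.imwrite('pics/w3.png',r.camera('wrist')[:,:,::-1])
c=cam('wrist',s)
g=np.array([.551,.156]);a=1.63;u=np.array([np.cos(a),np.sin(a)]);n=np.array([-u[1],u[0]])
for x,y,z in [(-.065,.035,.045),(-.065,-.035,.045),(-.05,.018,.055),(-.05,-.018,.055),(-.065,.06,.02),(-.065,-.06,.02),(-.03,.035,.18),(-.03,-.035,.18),(0,0,.23)]: print(x,y,z,proj(c,[[*(g+x*u+y*n),z]]))"
```

```text
7.7 [0.4503 0.0499 0.3201] yaw 0.0579 z [-1.6e-03  5.0e-04 -1.0e+00] F [-0.4 -0.4 -2.3] w 0.331 g 60.46643614768982 q [-0.054 -0.406  1.893  0.     1.657  1.459]
-0.065 0.035 0.045 [[294.88745748 137.12728535]]
-0.065 -0.035 0.045 [[292.98273446  67.95869135]]
-0.05 0.018 0.055 [[279.74941821 120.88342205]]
-0.05 -0.018 0.055 [[278.27475116  84.3911971 ]]
-0.065 0.06 0.02 [[297.28926484 158.14499063]]
-0.065 -0.06 0.02 [[294.40246584  46.62531319]]
-0.03 0.035 0.18 [[232.44976759 141.37203877]]
-0.03 -0.035 0.18 [[223.57584678  34.91169226]]
0 0 0.23 [[153.01009691  81.4809566 ]]
```

View pics/w3.png

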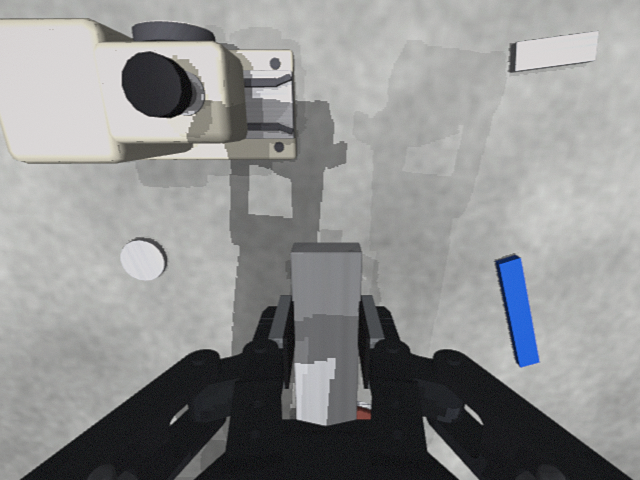

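The gauge mouth is visible: base edge at u≈296, v 50–158, and the knob at (156,84). I'll enlarge it.

```bash
python3 -c "
import cv2
a=cv2.imread('pics/w3.png');cv2.imwrite('pics/c3.png',cv2.resize(a[40:170,110:310],None,fx=4,fy=4,interpolation=cv2.INTER_CUBIC))"
```

```text
(no output)
```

View pics/c3.png

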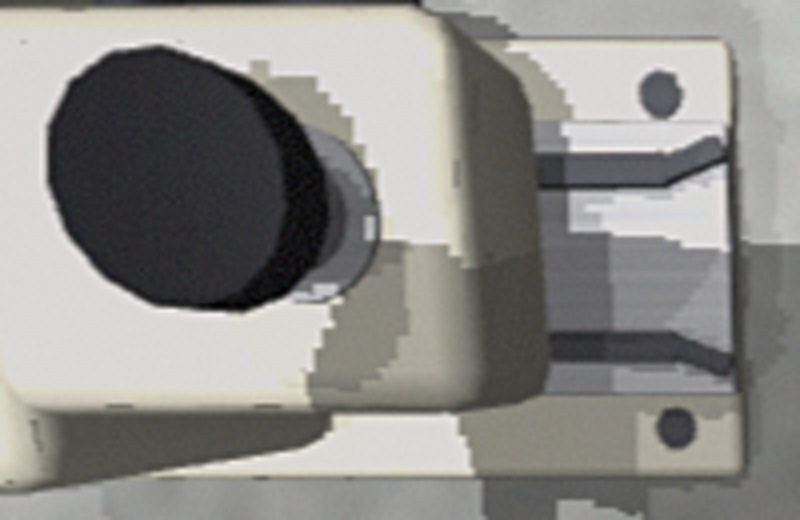

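```bash
python3 -c "
from h import *
import pickle
s=pickle.load(open('s3.pkl','rb'));c=cam('wrist',s)
U=lambda p:(np.array(p,float)+.5)/4-.5+[110,40]
L=[(-.065,-.06,.02),(-.065,.06,.02),(-.065,-.035,.045),(-.065,.035,.045),(-.05,-.018,.045),(-.05,.018,.055),(0,0,.23)]
P=U([(730,40),(743,473),(730,122),(736,393),(665,187),(672,333),(167,177)])
for k in (slice(0,7),slice(0,6),slice(2,6)):
  x,e=fit([(c,L[k],P[k])],[.551,.156,1.63]);print(x.round(4),e.round(2).tolist())
print('knob',back(c,P[6],.23))
# bar in hand: inner far... outer end top corners
print(s['eef_rot'].T@(back(c,[(291,252),(361,252)],s['ee_pos'][2]-.004)-s['ee_pos']).T)
"
```

```text
[0.5495 0.1577 1.6288] [[0.76, -1.52], [0.41, 1.49], [-0.75, -0.65], [-0.33, 0.6], [2.06, 0.61], [0.5, -0.59], [-1.07, 0.2]]
[0.5492 0.1582 1.6319] [[0.18, -1.47], [0.19, 1.53], [-1.29, -0.59], [-0.64, 0.65], [1.58, 0.71], [0.14, -0.49]]
[0.5495 0.1579 1.629 ] [[-0.98, -0.63], [-0.53, 0.62], [1.84, 0.63], [0.29, -0.57]]
knob [[0.54966762 0.1570783  0.23      ]]
[[ 0.0329242   0.03298485]
 [-0.01381161  0.01486675]
 [ 0.00395653  0.00393949]]
```

```bash
cat >>h.py <<'E'
G=np.array([.5495,.1578]);GA=1.629;GU=np.array([np.cos(GA),np.sin(GA)]);GN=np.array([-GU[1],GU[0]])
def gt(x,y,z,yaw=GA-np.pi): return to([*(G+x*GU+y*GN),z],yaw)
def gs(): 
    st();p=r.sense()["ee_pos"];d=p[:2]-G;print("gauge",(d@GU).round(4),(d@GN).round(4),p[2].round(4))
E
python3 -c "
from h import *
gs();print(gt(-.245,-.0005,.067))"
```

```text
7.75 [0.4504 0.05   0.3201] yaw 0.0585 z [-1.6e-03  5.0e-04 -1.0e+00] F [-0.7  0.1 -2.6] w 0.33 g 60.46661138534546 q [-0.054 -0.406  1.893  0.     1.657  1.458]
gauge -0.1018 0.1052 0.3201
[1.768e+00 2.389e+00 4.215e+00 1.000e-03 2.000e-03 1.571e+00]
```

play_rows(
  targets=[-1,0.3,0.8,0,0,0,0.18,-1,0.7,1.6,0,0,0,0.36,-1,1.2,2.39,0,0,0,0.54,-1,1.77,2.39,0,0,0,0.72,-1,1.77,2.39,0,0,0,0.9,-1,1.77,2.39,0.5,0,0,1.08,-1,1.77,2.39,1.2,0,0,1.26,-1,1.77,2.39,2,0,0,1.44,-1,1.77,2.39,2.8,0,0.002,1.571,-1,1.77,2.39,3.6,0,0.002,1.571,-1,1.77,2.39,4.1,0,0.002,1.571,-1,1.77,2.39,4.2,0,0.002,1.571,-1,1.77,2.39,4.2,0,0.002,1.571],
)

```text
clock: 9.38
ee_pos: [0.5652, -0.0864, 0.0686]
eef_rot: [[0.06, -0.998, 0.0], [-0.998, -0.06, -0.001], [0.001, -0.0, -1.0]]
force: [0.1, -0.2, -1.7]
width: 0.331
grasp_force: 60.5
```

```bash
python3 -c "
from h import *
gs();print(gt(-.106,-.0005,.066))
import cv2
a=r.camera('top')[:,:,::-1];b=r.camera('side')[:,:,::-1]
A=cv2.resize(a[190:300,150:340],(760,440),interpolation=cv2.INTER_CUBIC)
cv2.imwrite('pics/t4.png',A);cv2.imwrite('pics/s4.png',cv2.resize(b[210:400,280:480],(630,598),interpolation=cv2.INTER_CUBIC))"
```

```text
9.375 [ 0.5652 -0.0864  0.0686] yaw -1.5107 z [ 2.e-04 -1.e-03 -1.e+00] F [ 0.1 -0.2 -1.7] w 0.331 g 60.52184343338013 q [-2.810e-01  1.030e-01  1.872e+00 -1.000e-03  1.166e+00  2.800e+00]
gauge -0.2447 -0.0015 0.0686
[-2.312e+00  1.200e-02  4.100e-02 -0.000e+00 -1.000e-03  2.000e-03]
```

View pics/s4.png

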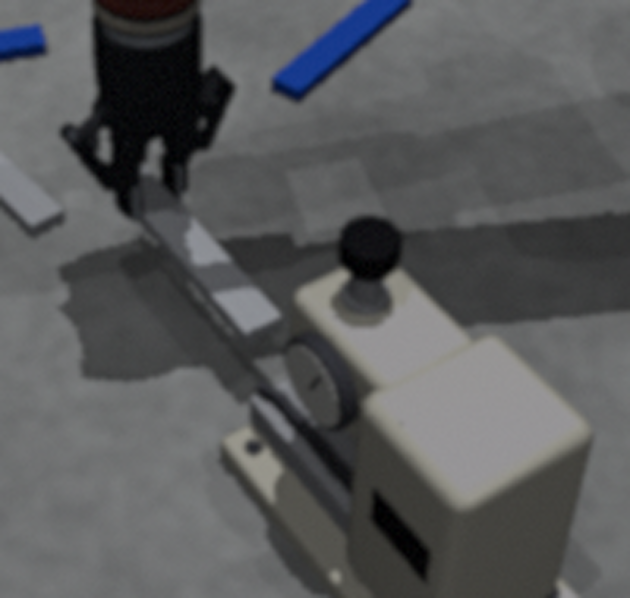

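The side view shows the bar held level, its inner end at (262,318) just short of the mouth and in line with the fences. Now inserting.

play_rows(
  targets=[-1,-0.3,0.012,0.03,0,0,0.002,-1,-0.55,0.012,0.04,0,0,0.002,-1,-0.75,0.012,0.04,0,0,0.002,-1,-0.95,0.012,0.04,0,0,0.002,-1,-1.1,0.012,0.04,0,0,0.002,-1,-1.2,0.012,0.04,0,0,0.002,-1,-1.2,0.012,0.04,0,0,0.002],
)

```text
clock: 10.35
ee_pos: [0.5597, -0.0141, 0.0655]
eef_rot: [[0.059, -0.998, -0.0], [-0.998, -0.059, -0.001], [0.001, 0.0, -1.0]]
force: [-0.1, -0.4, -0.8]
width: 0.33
grasp_force: 60.5
```

```bash
python3 -c "
from h import *
gs();print(gt(-.107,-.0005,.066))"
```

```text
10.35 [ 0.5597 -0.0141  0.0655] yaw -1.5117 z [-4.e-04 -9.e-04 -1.e+00] F [-0.1 -0.4 -0.8] w 0.33 g 60.532246828079224 q [-1.580e-01  8.100e-02  1.902e+00 -1.000e-03  1.159e+00  2.925e+00]
gauge -0.1722 -0.0001 0.0655
[-1.087e+00 -7.000e-03 -1.000e-02  0.000e+00 -1.000e-03  1.000e-03]
```

play_rows(
  targets=[-1,-0.2,0,0,0,0,0,-1,-0.4,0,0,0,0,0,-1,-0.6,0,0,0,0,0,-1,-0.8,0,0,0,0,0,-1,-0.92,0,0,0,0,0,-1,-1.0,0,0,0,0,0,-1,-1.0,0,0.03,0,0,0,-1,-1.0,0,0.04,0,0,0],
)

```text
clock: 11.35
ee_pos: [0.5562, 0.0455, 0.0631]
eef_rot: [[0.058, -0.998, -0.0], [-0.998, -0.058, -0.0], [0.0, 0.0, -1.0]]
force: [-0.1, 0.1, -0.1]
width: 0.328
grasp_force: 60.8
```

```bash
python3 -c "
from h import *
gs();print(gt(-.101,-.0005,.063))"
```

```text
11.35 [0.5562 0.0455 0.0631] yaw -1.5125 z [-3.e-04 -3.e-04 -1.e+00] F [-0.1  0.1 -0.1] w 0.328 g 60.80933690071106 q [-0.052  0.081  1.907 -0.     1.154  3.032]
gauge -0.1125 -0.0002 0.0631
[-0.192 -0.006  0.001  0.    -0.     0.   ]
```

play_rows(
  targets=[-1,-0.04,0,0,0,0,0,-1,-0.08,0,0,0,0,0,-1,-0.11,0,0,0,0,0,-1,-0.14,0,0,0,0,0,-1,-0.16,0,0,0,0,0,-1,-0.16,0,0,0,0,0],
)

```text
clock: 12.1
ee_pos: [0.5556, 0.0553, 0.0631]
eef_rot: [[0.059, -0.998, -0.0], [-0.998, -0.059, -0.0], [0.0, 0.0, -1.0]]
force: [0.5, -0.4, -0.5]
width: 0.329
grasp_force: 60.7
```

```bash
python3 -c "
from h import *
gs()"
```

```text
12.1 [0.5556 0.0553 0.0631] yaw -1.5121 z [-2.e-04 -5.e-04 -1.e+00] F [ 0.5 -0.4 -0.5] w 0.329 g 60.700918436050415 q [-3.400e-02  8.100e-02  1.906e+00 -1.000e-03  1.154e+00  3.049e+00]
gauge -0.1027 -0.0002 0.0631
```

No contact yet, so I'll creep on.

play_rows(
  targets=[-1,-0.02,0,0,0,0,0,-1,-0.04,0,0,0,0,0,-1,-0.06,0,0,0,0,0,-1,-0.06,0,0,0,0,0],
)

```text
clock: 12.6
ee_pos: [0.5557, 0.0572, 0.0631]
eef_rot: [[0.059, -0.998, 0.0], [-0.998, -0.059, -0.004], [0.004, 0.0, -1.0]]
force: [0.1, -7.1, 0.2]
width: 0.328
grasp_force: 60.7
```

```bash
python3 -c "
from h import *
gs()"
```

```text
12.6 [0.5557 0.0572 0.0631] yaw -1.5117 z [ 2.0e-04 -4.3e-03 -1.0e+00] F [ 0.1 -7.1  0.2] w 0.328 g 60.695250034332275 q [-0.029  0.082  1.906 -0.005  1.154  3.056]
gauge -0.1008 -0.0003 0.0631
```

The stop pushes back with 7 N at the expected x, so the bar is home. Releasing and lifting clear.

play_rows(
  targets=[-0.1,-0.04,0,0,0,0,0,0.2,-0.04,0,0,0,0,0,0.3,-0.04,0,0,0,0,0,0.3,-0.04,0,0,0,0,0,0.3,-0.04,0,-0.3,0,0,0,0.3,-0.04,0,-0.9,0,0,0,0.3,0.2,0,-1.8,0,0,0,0.3,1.0,0,-2.7,0,0,0,0.3,1.8,0,-3.6,0,0,0,0.3,1.8,0,-4.0,0,0,0,0.3,1.8,0,-4.0,0,0,0],
)

```text
clock: 13.98
ee_pos: [0.5635, -0.0503, 0.3095]
eef_rot: [[0.057, -0.998, 0.009], [-0.998, -0.057, -0.003], [0.003, -0.009, -1.0]]
force: [0.5, 0.3, 0.4]
width: 0.652
grasp_force: 0.0
```

```bash
python3 -c "
from h import *
gs();print(gt(-.075,0.1,.33,0.06))"
```

```text
13.975 [ 0.5635 -0.0503  0.3095] yaw -1.514 z [ 0.0094 -0.0028 -1.    ] F [0.5 0.3 0.4] w 0.652 g 0.0 q [-2.200e-01 -1.250e-01  1.680e+00 -1.000e-03  1.577e+00  2.865e+00]
gauge -0.2086 -0.0019 0.3095
[-2.223  1.698 -0.365 -0.005 -0.01  -1.574]
```

Now turn and look down at the mouth to check that the bar is home, shutting the hand on the way.

play_rows(
  targets=[-1,-0.4,0.4,-0.36,0,-0.01,-0.18,-1,-0.8,0.9,-0.36,0,-0.01,-0.36,-1,-1.3,1.4,-0.36,0,-0.01,-0.54,-1,-1.8,1.7,-0.36,-0.005,-0.01,-0.72,-1,-2.22,1.7,-0.36,-0.005,-0.01,-0.9,-1,-2.22,1.7,-0.36,-0.005,-0.01,-1.08,-1,-2.22,1.7,-0.36,-0.005,-0.01,-1.26,-1,-2.22,1.7,-0.36,-0.005,-0.01,-1.44,-1,-2.22,1.7,-0.36,-0.005,-0.01,-1.574,-1,-2.22,1.7,-0.36,-0.005,-0.01,-1.574,-1,-2.22,1.7,-0.36,-0.005,-0.01,-1.574],
)

```text
clock: 15.35
ee_pos: [0.4518, 0.0783, 0.3242]
eef_rot: [[0.998, 0.06, -0.011], [0.06, -0.998, 0.002], [-0.011, -0.003, -1.0]]
force: [0.1, 0.1, -0.4]
width: -0.002
grasp_force: 0.0
```

```bash
python3 -c "
from h import *
import cv2
s=r.sense();gs()
a=r.camera('wrist')[:,:,::-1];cv2.imwrite('pics/w5f.png',a)
c=cam('wrist',s)
for p in [(-.135,.015,.059),(-.135,-.015,.059),(-.065,.035,.045),(-.065,-.035,.045)]: print(p,proj(c,[[*(G+p[0]*GU+p[1]*GN),p[2]]]))
cv2.imwrite('pics/w5.png',cv2.resize(a[0:200,200:460],(780,600),interpolation=cv2.INTER_CUBIC))
print(gt(0,0,.265,0.06))"
```

```text
15.35 [0.4518 0.0783 0.3242] yaw 0.0604 z [-0.0108  0.002  -0.9999] F [ 0.1  0.1 -0.4] w -0.002 g 0.0 q [ 0.008 -0.386  1.871  0.002  1.667  1.519]
gauge -0.0737 0.1021 0.3242
(-0.135, 0.015, 0.059) [[383.62326662 120.33381103]]
(-0.135, -0.015, 0.059) [[385.29939968  89.94674202]]
(-0.065, 0.035, 0.045) [[319.04603219 138.9782747 ]]
(-0.065, -0.035, 0.045) [[318.84307052  70.57485741]]
[ 1.714e+00 -1.222e+00  9.740e-01 -3.000e-03  1.000e-02  1.000e-03]
```

View pics/w5.png

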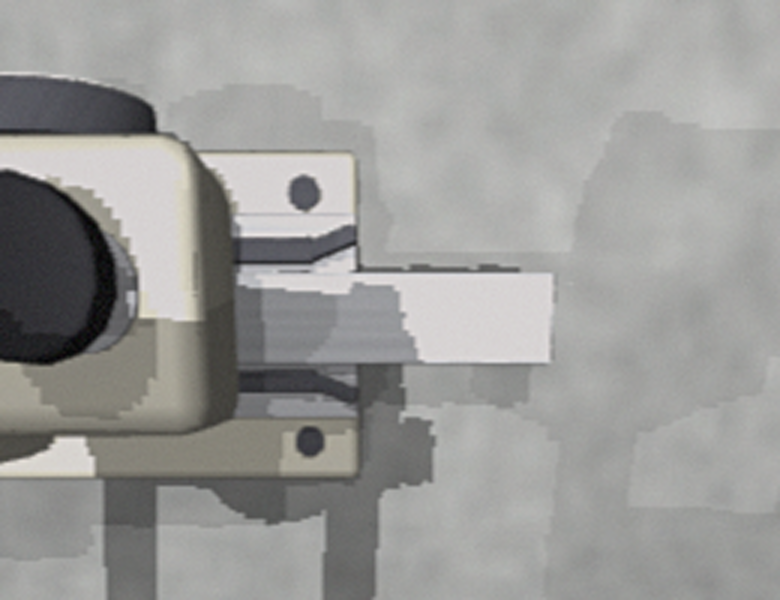

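The outer end is at crop u=552 against 553 predicted for home, and v is 272–363 against 270–361, so the bar is home and centred. Now over the knob.

play_rows(
  targets=[-1,0.6,-0.4,0,0,0.01,0,-1,1.2,-0.85,0,0,0.01,0,-1,1.71,-1.22,0,-0.003,0.01,0,-1,1.71,-1.22,0.5,-0.003,0.01,0,-1,1.71,-1.22,0.9,-0.003,0.01,0,-1,1.71,-1.22,1.0,-0.003,0.01,0,-1,1.71,-1.22,1.0,-0.003,0.01,0],
)

```text
clock: 16.27
ee_pos: [0.5494, 0.1576, 0.2639]
eef_rot: [[0.998, 0.061, -0.0], [0.061, -0.998, -0.0], [-0.0, 0.0, -1.0]]
force: [0.0, -0.3, 0.4]
width: -0.001
grasp_force: 0.0
```

```bash
python3 -c "
from h import *
gs();print(gt(0,0,.25,0.06))"
```

```text
16.275 [0.5494 0.1576 0.2639] yaw 0.0613 z [-1.e-04 -5.e-04 -1.e+00] F [ 0.  -0.3  0.4] w -0.001 g 0.0 q [ 0.149 -0.085  1.718 -0.     1.509  1.659]
gauge -0.0002 0.0001 0.2639
[ 0.002 -0.004  0.232  0.     0.     0.001]
```

Creep down, 1.8 mm per row, to about TCP z 0.240.

play_rows(
  targets=[-1,0,0,0.1,0,0,0,-1,0,0,0.17,0,0,0,-1,0,0,0.22,0,0,0,-1,0,0,0.25,0,0,0,-1,0,0,0.28,0,0,0,-1,0,0,0.31,0,0,0,-1,0,0,0.34,0,0,0,-1,0,0,0.37,0,0,0,-1,0,0,0.4,0,0,0,-1,0,0,0.4,0,0,0],
)

```text
clock: 17.52
ee_pos: [0.5495, 0.1576, 0.242]
eef_rot: [[0.998, 0.062, 0.001], [0.062, -0.998, -0.001], [0.001, 0.001, -1.0]]
force: [-3.2, 0.3, 8.0]
width: 0.002
grasp_force: 3.8
```

```bash
python3 -c "
from h import *
gs()"
```

```text
17.525 [0.5495 0.1576 0.242 ] yaw 0.0619 z [ 8.e-04 -5.e-04 -1.e+00] F [-3.2  0.3  8. ] w 0.002 g 3.76900278031826 q [ 1.490e-01 -7.200e-02  1.742e+00 -1.000e-03  1.471e+00  1.658e+00]
gauge -0.0002 0.0 0.242
```

play_rows(
  targets=[-1,0,0,0.04,0,0,0,-1,0,0,0.08,0,0,0,-1,0,0,0.12,0,0,0,-1,0,0,0.16,0,0,0,-1,0,0,0.2,0,0,0,-1,0,0,0.2,0,0,0],
)

```text
clock: 18.27
ee_pos: [0.5495, 0.1576, 0.2299]
eef_rot: [[0.998, 0.062, 0.001], [0.062, -0.998, -0.001], [0.001, 0.001, -1.0]]
force: [-3.3, -1.5, 7.5]
width: 0.001
grasp_force: 3.7
```

play_rows(
  targets=[-1,0,0,0.03,0,0,0,-1,0,0,0.06,0,0,0,-1,0,0,0.06,0,0,0],
)

```text
clock: 18.65
ee_pos: [0.5495, 0.1576, 0.2264]
eef_rot: [[0.998, 0.062, 0.001], [0.062, -0.998, -0.001], [0.001, 0.001, -1.0]]
force: [-3.4, -0.2, 6.8]
width: 0.003
grasp_force: 3.8
```

play_rows(
  targets=[-1,0,0,0.03,0,0,0,-1,0,0,0.05,0,0,0,-1,0,0,0.05,0,0,0],
)

```text
clock: 19.02
ee_pos: [0.5495, 0.1576, 0.2237]
eef_rot: [[0.998, 0.062, 0.001], [0.062, -0.998, -0.001], [0.001, 0.001, -1.0]]
force: [-5.0, -1.2, 8.2]
width: 0.001
grasp_force: 4.6
```

play_rows(
  targets=[-1,0,0,0.03,0,0,0,-1,0,0,0.05,0,0,0,-1,0,0,0.05,0,0,0],
)

```text
clock: 19.4
ee_pos: [0.5495, 0.1576, 0.2214]
eef_rot: [[0.998, 0.062, 0.001], [0.062, -0.998, -0.001], [0.001, 0.001, -1.0]]
force: [-6.2, -1.7, 11.5]
width: -0.001
grasp_force: 5.7
```

play_rows(
  targets=[-1,0,0,0.03,0,0,0,-1,0,0,0.05,0,0,0,-1,0,0,0.05,0,0,0],
)

```text
clock: 19.77
ee_pos: [0.5495, 0.1576, 0.2187]
eef_rot: [[0.998, 0.062, 0.001], [0.062, -0.998, -0.001], [0.001, 0.001, -1.0]]
force: [-6.5, -1.2, 13.0]
width: 0.003
grasp_force: 6.3
```

Force has risen by about 5 N over the quill's friction, which puts the spring near mid travel. Lifting off.

play_rows(
  targets=[-1,0,0,-0.05,0,0,0,-1,0,0,-0.15,0,0,0,-1,0,0,-0.5,0,0,0,-1,0,0,-1.2,0,0,0,-1,-0.6,0.5,-1.8,0,0,0,-1,-1.4,1.0,-2.0,0,0,0,-1,-1.8,1.3,-2.0,0,0,0,-1,-1.8,1.3,-2.0,0,0,0,-1,-1.8,1.3,-2.0,0,0,0],
)

```text
clock: 20.9
ee_pos: [0.4468, 0.0733, 0.336]
eef_rot: [[0.998, 0.062, 0.001], [0.062, -0.998, -0.0], [0.001, 0.0, -1.0]]
force: [0.7, 0.5, -0.5]
width: -0.0
grasp_force: 0.0
```

```bash
python3 -c "
from h import *
import cv2
s=r.sense();gs();c=cam('wrist',s);cv2.imwrite('pics/w6f.png',r.camera('wrist')[:,:,::-1])
for p in [(0,0,.204),(0,0,.23),(-.135,.015,.059),(-.135,-.015,.059)]: print(p,proj(c,[[*(G+p[0]*GU+p[1]*GN),p[2]]]))
a=cv2.imread('pics/w6f.png');cv2.imwrite('pics/w6.png',cv2.resize(a[0:225,130:430],(800,600),interpolation=cv2.INTER_CUBIC))"
```

```text
20.9 [0.4468 0.0733 0.336 ] yaw 0.0618 z [ 1.3e-03 -2.0e-04 -1.0e+00] F [ 0.7  0.5 -0.5] w -0.0 g 0.0 q [-0.002 -0.411  1.871 -0.     1.681  1.507]
gauge -0.0784 0.1074 0.336
(0, 0, 0.204) [[213.49496744  88.33714083]]
(0, 0, 0.23) [[200.45378752  83.56122077]]
(-0.135, 0.015, 0.059) [[377.04423847 118.64877169]]
(-0.135, -0.015, 0.059) [[378.48533202  89.21030399]]
```

View pics/w6.png

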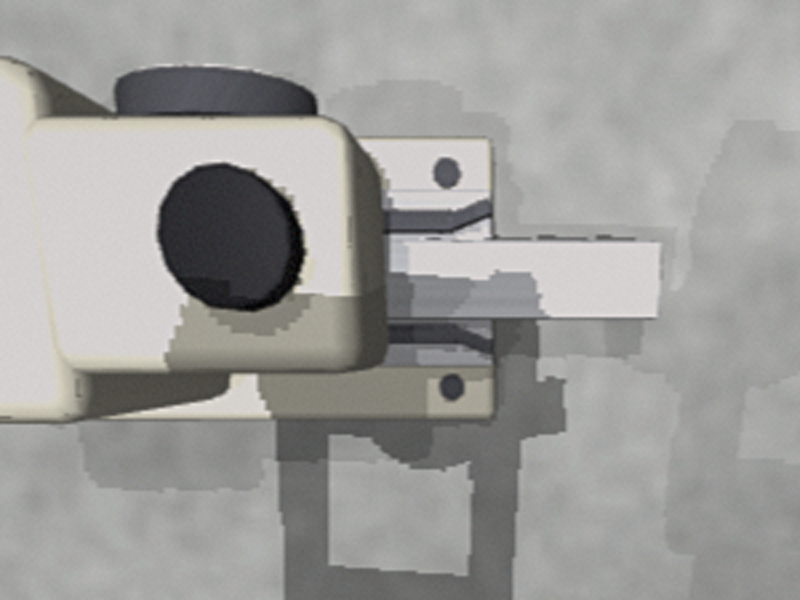

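The knob centre is at full-frame (215,88), which matches a quill travel of about 26 mm. The bar's outer end is at u≈377, still home, and the arm is clear. Handing in.

```bash
python3 -c "
from cell import r
print(r.job_done())"
```

```text
the job is handed in; nothing more can be done
None
```

I handed the job in at about 21 s: the bar is home against the back stop, the feeler rests on it with roughly 5 N at about 26 mm of quill travel, and the arm stands clear; I saw no sign of a bystander being touched, though I didn't re-measure them, and the hand-in gave no verdict.

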